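Stand the green mister in the blue-rimmed pot

TASK

Put the green mister away so that the wind cannot blow it over: stand it upright inside the clay pot with the blue glazed rim, on the turntable. Lower it until it stands on the pot's floor, or nearly so, before letting go, and leave the white mister and the glass cloche where they are.

Things in the scene. Friction and masses are not known exactly. Their poses are not given: they have to be found in the camera images.
- green_mister_mid (a point): green plastic mister with a white pump head, standing loose on the stone; a plain cylinder 42 mm wide up to 98 mm above its underside, then a shoulder and narrow pump head, 125 mm tall in all, 80 to 170 g. The point is on its axis, half-way up (62.5 mm); z is up along the axis. Best gripped across the body 15 to 20 mm above this point, so the fingers stay above the pot's rim
- blue_pot_floor (a point): shallow open clay pot with a blue glazed rim (its two neighbours have plain rims), loose on a white turntable (280 mm wide, top 35 mm above the stone, turns if pushed; pots 147 mm apart). Outside 90 mm wide, 45 mm high; wall 6 mm; bore 72 mm at the floor, 78 at the mouth. The point is the centre of the inner floor, 8 mm above the underside, 37 mm below the rim; z is up
- white_mister_mid (a point): white mister of the same shape and size as the green one, a bystander to be left alone; the point is on its axis, half-way up (62.5 mm above its underside)
- cloche_mid (a point): clear glass cloche, a closed dome 90 mm wide and 120 mm tall with a ball knob on top, a bystander to be left alone; the point is on its axis, 60 mm above its underside
There are look-alikes about, which are no part of the job. Leave any black or red look-alike of the part that bears green_mister_mid alone.

How it is judged (in metres and radians):
On the way:
1. the green mister, still held, is lowered into the blue-rimmed pot to within 15 mm of its floor (horizontal distance between green_mister_mid and blue_pot_floor below 0.025 m and z of green_mister_mid in the frame of blue_pot_floor below 0.0775 m and contact force between the fingers and green_mister above 0.5 N), for 0.1 s.
At the end, for the whole second after the job is handed in: the green mister stands at rest on the floor of the blue-rimmed pot (its middle within 25 mm of the pot's axis, its underside within about 5 mm of the floor), upright within 10 degrees; the pot stands level on the turntable (horizontal distance between green_mister_mid and blue_pot_floor below 0.025 m and z of green_mister_mid in the frame of blue_pot_floor between 0.055 and 0.068 m and angle between green_mister_mid's own z axis and vertical below 0.175 rad and angle between blue_pot_floor's own z axis and vertical below 0.1 rad and height (world z) of blue_pot_floor between 0.038 and 0.05 m and linear speed of green_mister below 0.02 m/s); the robot touches nothing.
It fails at once if the white mister moved more than 30 mm or tipped (distance of white_mister_mid from where it was at the start of the episode above 0.03 m or angle between white_mister_mid's own z axis and vertical above 0.4 rad).
It fails at once if the glass cloche moved more than 30 mm or tipped (distance of cloche_mid from where it was at the start of the episode above 0.03 m or angle between cloche_mid's own z axis and vertical above 0.4 rad).
It also fails if it takes over 38 s, if anything falls off the work surface, if the arm or the gripper's body presses on something with over 40 N, if the wrist force passes 120 N, or if a joint passes its speed limit or range.

ROBOT

A 6-joint arm with a two-finger parallel gripper is mounted at the origin on the work surface. World frame = base frame: x ahead of the robot, y to its left, z up, the work surface at z = 0. Lengths are in mm, angles in rad, forces in N, time in s.
With the tool pointing down it reaches from about 275 to 825 mm from the base axis. Payload 4.9 kg.
Tool frame: the origin (TCP) lies at the very end of the fingers, on their centre line; the grasp point (between the pads) lies 19 mm behind it; z points along the fingers, y is the line along which they close (so a half turn about z gives the same grasp; the last joint's range is limited). The gripper opens to 85 mm and grips with 20 to 120 N. Pads are 22 mm wide; open, the fingers measure 114 mm over their backs; the gripper's body (76 mm by 85 mm) begins 54 mm behind the grasp point. The pads swing forward as they close: fully open they stand 13 mm farther back than shut.
Start: joints at [-1.402, 0.326, -0.193, 1.052, 0, 1.437], TCP at [164.019, -524.992, 201.581] pointing down, gripper open.
Joint ranges: [-2.65, 2.65], [-0.97, 1.79], [-1.3, 1.35], [-1.93, 2.1], [-1.47, 1.37], [-3.14, 3.14]. Speed limits (rad/s): [2.57, 2.57, 3.14, 3.14, 3.14, 3.14].

INTERFACE

Orientations are given as [roll, pitch, yaw] about the fixed x, y, z axes, in that order (R = Rz(yaw) Ry(pitch) Rx(roll)).
In Python, from bench import bot, solve_ik, imaging gives the robot as it stands. Calls block until the motion is done:
- bot.move_ptp(position, orientation): joint-space move of the TCP to a pose.
- bot.movel(position, rot=None, max_speed=150, threshold=None): straight line of the TCP; rot=None keeps the orientation; max_speed is the mean speed in mm/s. With threshold (N) it stops when the force on the tool has changed by that much, and returns True; else False.
- bot.move_j(angles): joint-space move.
- bot.grip(opening, effort=None): opening from 0.0 (shut) to 1.0 (fully open); effort is the grip in N (None keeps the last); returns when the fingers have stopped.
- bot.dwell(seconds).
- solve_ik(position, orientation): joint angles nearest the present ones, or None.
- bot.get_state(): the state.
- imaging.capture(name): name is "side" or "top" or "wrist"; returns the picture (384x512x3 uint8, blue, green, red); there is no depth.
- imaging.camera_model(name): a dict with "K" (3x3 intrinsics, pixels), "position" and "rotation" of the camera in the world. Camera axes: x right, y up, looking along -z (the intrinsics and any distortion apply to the point x, -y, -z); pixel columns grow to the right and rows downward; lengths in mm; the calibration is good to about 2 mm. A picture is of the moment at which its call begins: read the wrist's pose just before it. camera_model takes no time and is no camera call; for the wrist camera it gives the pose at the moment of the call.
A pose or a line that the arm cannot do raises bot.IKError and nothing moves.
- bot.sign_off(): hands the job in; it is judged then, once.
The state is a dict: "t": time; "qpos": joint angles; "joint_velocities": joint speeds; "effort": joint torques, N m; "tcp_pos": TCP position; "orientation": TCP orientation; "contact_force": force on the tool from outside, world axes, zero at the start; "wrist_torque": the same for the moment, N m; "opening": opening from 0.0 (shut) to 1.0 (fully open); "gripper_force": force on a finger pad.
Only numpy, scipy, OpenCV 4.12 (cv2) and the standard library are available. Lean on these libraries where they do the work, as an engineer would, in place of code of your own. Each camera call takes 0.05 s, during which the arm holds its last target. There are 200 camera calls.

## Working session

There is one attempt and no reset: what is moved stays moved. The work goes in short steps, each a Python script; the robot and the scene stay as the last script left them, time stands still between calls to the robot, and variables do not carry over. Pictures are saved under pics/ and viewed, at most 10 in all, crops included, and the job is handed in when it is done.

```bash
mkdir -p pics
python3 - <<'E'
from bench import bot, imaging
import cv2, numpy as np
a=imaging.capture("side");b=imaging.capture("top")
cv2.imwrite("pics/side0.png",a);cv2.imwrite("pics/top0.png",b)
for n in("side","top"):
    m=imaging.camera_model(n);print(n,{k:(np.round(v,3).tolist() if not isinstance(v,str) else v) for k,v in m.items()})
print(bot.get_state()["t"], bot.get_state()["orientation"])
E
```

```text
side {'K': [[419.051, 0.0, 259.755], [0.0, 419.051, 192.004], [0.0, 0.0, 1.0]], 'position': [498.749, 756.482, 755.274], 'rotation': [0.851, 0.016, -3.002]}
top {'K': [[472.967, 0.0, 247.034], [0.0, 472.967, 187.81], [0.0, 0.0, 1.0]], 'position': [419.089, -7.927, 1031.615], 'rotation': [0.194, -0.008, -1.59]}
0.1 [-3.14012122e+00 -1.60595597e-04  3.02823911e-01]
```

View pics/top0.png

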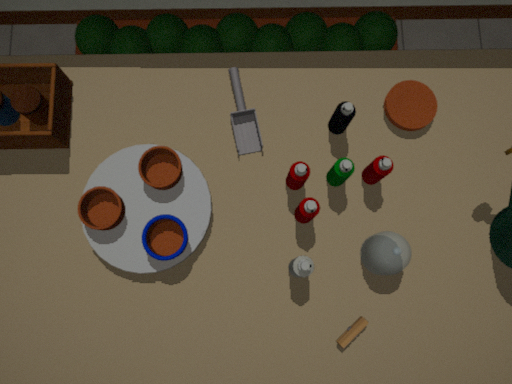

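View pics/side0.png

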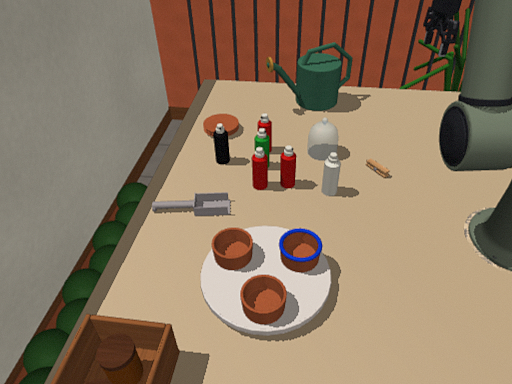

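Top view: the candidates of mister shape are green (340,172), red (297,176), (307,210), (377,170), black (341,118) and white (303,266). Green is the only one matching. The pots on the turntable are plain (160,167), plain (101,208) and blue-rimmed (165,238), so the last is the target. The cloche is at (386,253). In the side view, green is at (262,148), behind a red one, and the blue pot is at (300,250).

```bash
cat > h.py <<'E'
import cv2, numpy as np
from scipy.spatial.transform import Rotation as R
from bench import bot, imaging, solve_ik
def ray(m,uv):
    p=cv2.undistortPoints(np.array([[uv]],float),np.array(m["K"]),np.array(m.get("distortion",np.zeros(5)),float))[0,0]
    r=np.array(m["rotation"],float)
    M=r if r.shape==(3,3) else R.from_euler("xyz",r).as_matrix()
    return np.array(m["position"],float), M@np.array([p[0],-p[1],-1.])
def plane(m,uv,z):
    o,d=ray(m,uv); return o+d*(z-o[2])/d[2]
def tri(rays):
    A=np.zeros((3,3));b=np.zeros(3)
    for o,d in rays:
        d=d/np.linalg.norm(d);P=np.eye(3)-np.outer(d,d);A+=P;b+=P@o
    x=np.linalg.solve(A,b)
    return x,[round(float(np.linalg.norm(np.cross(x-o,d/np.linalg.norm(d)))),1) for o,d in rays]
def mask(im,c):
    h,s,v=cv2.split(cv2.cvtColor(im,cv2.COLOR_BGR2HSV))
    lo,hi={"green":(45,75),"blue":(112,128)}[c]
    return ((h>=lo)&(h<=hi)&(s>150)&(v>60)).astype(np.uint8)
def blobs(im,c,amin=60):
    cs,_=cv2.findContours(mask(im,c),cv2.RETR_EXTERNAL,cv2.CHAIN_APPROX_NONE)
    return sorted([k for k in cs if cv2.contourArea(k)>amin],key=cv2.contourArea,reverse=True)
E
python3 - <<'E'
from h import *
np.set_printoptions(precision=1,suppress=True)
S={n:imaging.camera_model(n) for n in("side","top")};print(S["top"].keys())
I={n:cv2.imread(f"pics/{n}0.png") for n in S}
rb=[];rg=[]
for n in S:
    for c in("green","blue"):
        for k in blobs(I[n],c)[:4]:
            print(n,c,cv2.contourArea(k),cv2.boundingRect(k),k[:,0].mean(0))
    k=blobs(I[n],"blue")[0]; e=cv2.fitEllipse(cv2.convexHull(k)); print(e)
    rb.append(ray(S[n],e[0]))
print("rim",tri(rb))
I["top"]=I["top"]
a=cv2.resize(I["top"][90:290,120:430],None,fx=2,fy=2,interpolation=cv2.INTER_CUBIC)
b=cv2.resize(I["side"][105:205,190:350],None,fx=3.875,fy=3.5,interpolation=cv2.INTER_CUBIC)[:, :620]
cv2.imwrite("pics/c1.png",cv2.resize(np.vstack([a,b[:, :620]]),None,fx=.78,fy=.78))
E
```

```text
dict_keys(['K', 'position', 'rotation'])
side green 129.5 (255, 136, 14, 22) [262.6 145.1]
side green 115.5 (462, 8, 8, 51) [465.5  33.3]
side green 107.0 (400, 62, 52, 27) [426.   75.6]
side blue 1051.0 (280, 229, 42, 33) [300.1 245. ]
((300.1468505859375, 244.91006469726562), (32.718666076660156, 42.40458297729492), 94.95901489257812)
top green 68.0 (334, 158, 13, 19) [339.5 166.3]
top blue 1532.0 (142, 215, 46, 45) [164.9 235.8]
((164.36380004882812, 237.1479034423828), (44.647186279296875, 45.740745544433594), 47.87627029418945)
rim (array([508.2, 149.2,  74.5]), [0.7, 0.7])
```

View pics/c1.png

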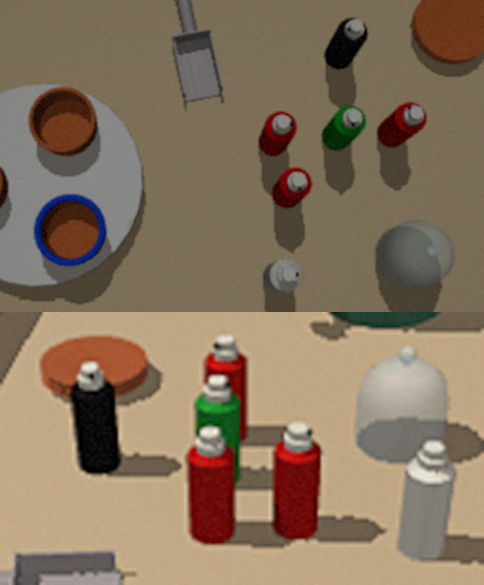

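The crop confirms it: the green mister (head at top (345.6,165.6), side (261.8,132.8)) stands between reds left, right and below-left, and a black one above. The blue-rimmed pot is empty.

Run:
```python
from h import *
np.set_printoptions(precision=1,suppress=True)
T=imaging.camera_model("top");Sd=imaging.camera_model("side")
print("head",tri([ray(T,(345.6,165.6)),ray(Sd,(261.8,132.8))]))
c=lambda x,y:(120+x/1.56,90+y/1.56)
g=plane(T,c(352,118),115)
for n,p in dict(green=(352,118),redL=(282,122),redB=(296,182),redR=(413,115),black=(354,29),white=(285,274)).items():
    q=plane(T,c(*p),115);print(n,q,(q-g)[:2])
q=plane(T,c(415,258),0);print("cloche~",q)
```

```text
head (array([ 641.2, -217.7,  111.2]), [0.7, 0.7])
green [ 640.9 -216.9  115. ] [0. 0.]
redL [ 637.2 -127.   115. ] [-3.7 89.9]
redB [ 559.4 -141.4  115. ] [-81.5  75.5]
redR [ 643.5 -295.5  115. ] [  2.6 -78.6]
black [ 760.9 -226.7  115. ] [119.9  -9.8]
white [ 445.5 -122.7  115. ] [-195.4   94.2]
cloche~ [ 467.3 -318.8    0. ]
```

Run:
```python
from h import *
np.set_printoptions(precision=3,suppress=True)
for y in(np.pi/2,-np.pi/2):
    for p in([641,-217,280],[641,-217,61],[508,149,260],[508,149,104]): print(y,p,solve_ik(p,[np.pi,0,y]))
y=np.pi/2 if solve_ik([641,-217,61],[np.pi,0,np.pi/2]) is not None else -np.pi/2
bot.move_ptp([641,-217,260],[np.pi,0,y])
print(bot.get_state()["t"],bot.get_state()["tcp_pos"])
m=imaging.camera_model("wrist");im=imaging.capture("wrist");print(m)
cv2.imwrite("pics/w1.png",im)
np.save("w1.npy",m,allow_pickle=True)
```

```text
1.5707963267948966 [641, -217, 280] [-0.435  0.55   0.352  1.373  0.     1.135]
1.5707963267948966 [641, -217, 61] [-0.435  0.668 -0.007  0.896  0.     1.135]
1.5707963267948966 [508, 149, 260] [ 0.146  0.256 -0.14   1.176  0.     1.717]
1.5707963267948966 [508, 149, 104] [ 0.146  0.376 -0.389  0.805  0.     1.717]
-1.5707963267948966 [641, -217, 280] [-0.435  0.55   0.352  1.373  0.    -2.006]
-1.5707963267948966 [641, -217, 61] [-0.435  0.668 -0.007  0.896  0.    -2.006]
-1.5707963267948966 [508, 149, 260] [ 0.146  0.256 -0.14   1.176  0.    -1.425]
-1.5707963267948966 [508, 149, 104] [ 0.146  0.376 -0.389  0.805  0.    -1.425]
2.15 [ 640.42  -218.18   259.931]
{'K': array([[319.55 ,   0.   , 253.77 ],
       [  0.   , 319.55 , 192.582],
       [  0.   ,   0.   ,   1.   ]]), 'position': array([ 639.813, -140.312,  431.57 ]), 'rotation': array([-0.312, -0.   , -0.001])}
```

View pics/w1.png

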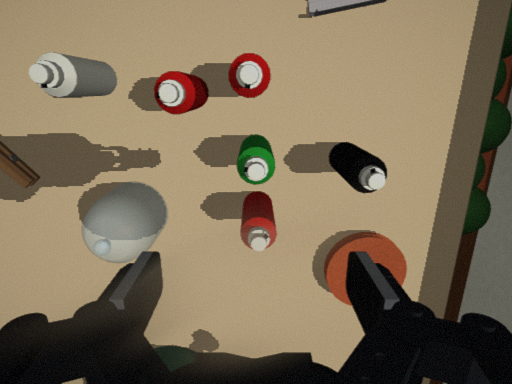

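The wrist view shows the green mister's head at (257,170), its body up to (252,137), the black one right, a red one just below; the fingers close along image horizontal (world x), which is clear.

Run:
```python
from h import *
np.set_printoptions(precision=1,suppress=True)
m=np.load("w1.npy",allow_pickle=True).item();T=imaging.camera_model("top");S=imaging.camera_model("side")
h=(257,170)
x,e=tri([ray(m,h),ray(T,(345.6,165.6)),ray(S,(261.8,132.8))]);print("head3",x,e)
k=blobs(cv2.imread("pics/w1.png"),"green")[0];r=cv2.boundingRect(k);print(r)
print("head@115",plane(m,h,115),"base far edge@0",plane(m,(r[0]+r[2]/2,r[1]),0),"shoulder near edge@98",plane(m,(r[0]+r[2]/2,r[1]+r[3]),98))
print("shoulder lr",plane(m,(r[0],165),98),plane(m,(r[0]+r[2],165),98))
```

```text
head3 [ 642.  -218.8  110.2] [1.3, 0.9, 1.3]
(237, 146, 38, 38)
head@115 [ 643.1 -218.3  115. ] base far edge@0 [ 642.8 -213.2    0. ] shoulder near edge@98 [ 642.2 -238.2   98. ]
shoulder lr [ 621.9 -217.    98. ] [ 662.4 -217.1   98. ]
```

Run:
```python
from h import *
np.set_printoptions(precision=1,suppress=True)
def s(l): q=bot.get_state();print(l,q["t"],q["tcp_pos"],q["opening"],q["gripper_force"],q["contact_force"])
bot.movel([642,-217.5,150],max_speed=150)
print(bot.movel([642,-217.5,58],max_speed=80,threshold=6));s("down")
bot.grip(0.0,effort=30);s("grip")
bot.movel([642,-217.5,75],max_speed=50);s("lift17")
bot.movel([642,-217.5,240],max_speed=150);s("up")
m=imaging.camera_model("wrist");im=imaging.capture("wrist");cv2.imwrite("pics/w2.png",im)
```

```text
False
down 4.3833 [ 642.5 -217.7   58.7] 1.0001853206629479 0.0 [-0.4  0.9  0.6]
grip 4.875 [ 642.4 -217.7   58.6] 0.4708912465628765 30.50131914904341 [-1.1  0.5  3.5]
lift17 5.3667 [ 642.2 -217.6   75.3] 0.4694827212053254 30.408452104311436 [-0.8  0.2 -1.2]
up 6.6167 [ 641.4 -217.2  238.8] 0.47058343324626606 30.42053744662553 [-0.5  0.4 -0.9]
```

View pics/w2.png

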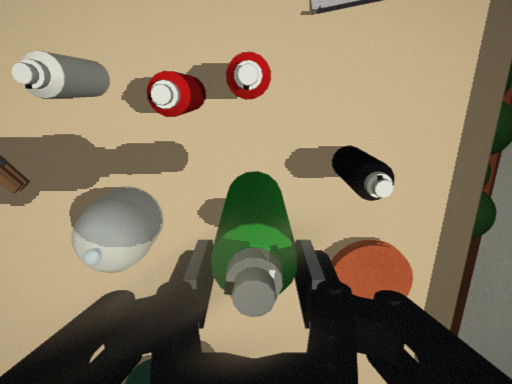

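The green mister is held upright between the fingers (head at (254,290), body base at (255,172)); the neighbours are undisturbed.

Run:
```python
from h import *
np.set_printoptions(precision=1,suppress=True)
m=imaging.camera_model("wrist");z0=bot.get_state()["tcp_pos"][2]-58.6
k=blobs(cv2.imread("pics/w2.png"),"green")[0];r=cv2.boundingRect(k);print(r)
print("base far",plane(m,(255,172),z0),"headtop",plane(m,(254,292),z0+122))
bot.move_ptp([508,80,240],[np.pi,0,np.pi/2])
bot.dwell(.3)
m=imaging.camera_model("wrist");im=imaging.capture("wrist");cv2.imwrite("pics/w3.png",im)
q=bot.get_state();print(q["t"],q["tcp_pos"],q["gripper_force"])
k=blobs(im,"blue")[0];e=cv2.fitEllipse(cv2.convexHull(k));print(cv2.boundingRect(k),e)
T=imaging.camera_model("top");S=imaging.camera_model("side")
print("plane80",plane(m,e[0],80),"top80",plane(T,(164.4,237.1),80),"side80",plane(S,(300.15,244.9),80))
print(tri([ray(m,e[0]),ray(T,(164.4,237.1)),ray(S,(300.15,244.9))]))
```

```text
(222, 172, 64, 78)
base far [ 641.5 -197.5  180. ] headtop [ 640.9 -215.7  302. ]
8.2583 [508.3  79.4 239.8] 30.416939053684473
(209, 50, 91, 95) ((253.8476104736328, 96.94491577148438), (91.49987030029297, 95.45764923095703), 2.0953190326690674)
plane80 [507.9 150.1  80. ] top80 [508.4 148.2  80. ] side80 [507.4 154.2  80. ]
(array([508.1, 149.5,  74.7]), [0.5, 0.9, 0.6])
```

View pics/w3.png

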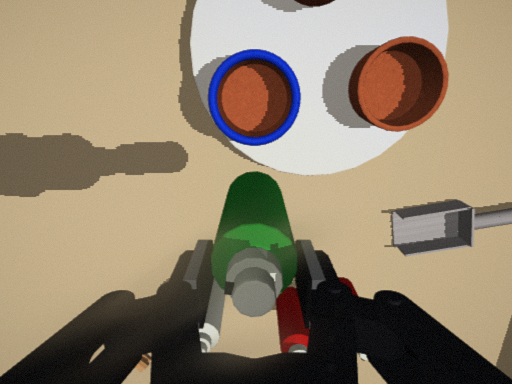

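The wrist view shows the blue pot rim centred at (254,97), with the mister still upright. The pot is at about (508,149.5), and three views agree within 1 mm.

Run:
```python
from h import *
np.set_printoptions(precision=1,suppress=True)
def s(l): q=bot.get_state();print(l,q["t"],q["tcp_pos"],q["opening"],q["gripper_force"],q["contact_force"])
P=[508,149.5]
bot.movel(P+[215],max_speed=120)
bot.movel(P+[150],max_speed=100);bot.dwell(.2);s("above")
print(bot.movel(P+[112],max_speed=40,threshold=8));s("in")
print(bot.movel(P+[99],max_speed=15,threshold=4));s("touch")
bot.dwell(.3);s("hold")
for n in("side","top"): cv2.imwrite(f"pics/{n}1.png",imaging.capture(n))
a=cv2.imread("pics/side1.png")[130:330,180:380];b=cv2.imread("pics/top1.png")[140:300,70:270]
cv2.imwrite("pics/c2.png",np.hstack([cv2.resize(a,(400,400)),cv2.resize(b,(400,400))]))
```

```text
above 10.025 [508.6 149.6 150.7] 0.4677028323591133 30.418991488404572 [ 0.4  0.2 -0.2]
False
in 11.125 [508.3 149.6 112.3] 0.4680852158132976 30.41918423725292 [ 0.3 -0.4 -1. ]
True
touch 11.8 [507.9 149.5 101.5] 0.47112464402599535 30.8818688406609 [0.4 0.9 3.4]
hold 12.1 [507.9 149.5 101.5] 0.47258219413667263 31.00126011064276 [ 0.6 -0.6  5.7]
```

View pics/c2.png

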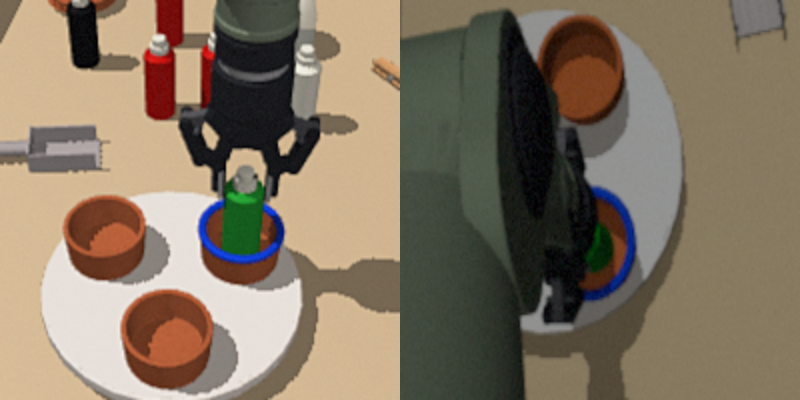

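The mister stands upright inside the blue pot, and it touched the floor at TCP z 101.5, exactly the predicted 101.6. I'll release and retreat straight up.

Run:
```python
from h import *
np.set_printoptions(precision=1,suppress=True)
bot.grip(1.0);bot.dwell(.3)
q=bot.get_state();p=q["tcp_pos"];print(q["t"],p,q["gripper_force"])
bot.movel([p[0],p[1],150],max_speed=50);bot.movel([p[0],p[1],260],max_speed=120)
bot.move_ptp([470,-40,300],[np.pi,0,np.pi/2]);bot.dwell(.5)
q=bot.get_state();print(q["t"],q["tcp_pos"],q["gripper_force"],q["contact_force"])
for n in("side","top"): cv2.imwrite(f"pics/{n}2.png",imaging.capture(n))
a=cv2.imread("pics/side2.png");b=cv2.imread("pics/top2.png")[140:300,70:270]
cv2.imwrite("pics/c3.png",np.hstack([cv2.resize(a[80:350,170:400],(400,470)),cv2.resize(b,(400,470))]))
```

```text
13.0167 [507.  149.4 100.8] 0.0
16.525 [470.1 -39.6 299.9] 0.0 [-0.4  0.2  0.8]
```

View pics/c3.png

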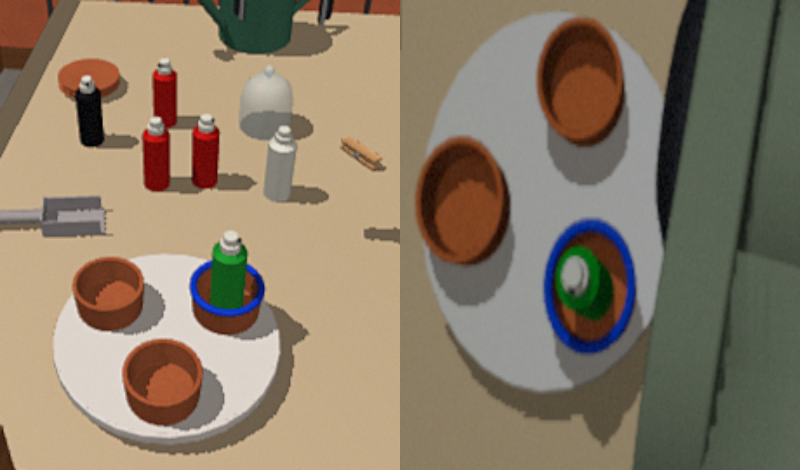

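The mister stands upright and free in the blue pot, the white mister and the cloche are where they were, and the arm is clear.

```bash
python3 -c "
from bench import bot
print(bot.sign_off())"
```

```text
the job is handed in; nothing more can be done
None
```

The job is handed in: the green mister stands upright on the floor of the blue-rimmed pot after about 17 s, with the white mister and cloche left where they were; the sign-off returned no verdict.

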